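# Bleed the air receiver at its pin valve

### The arm

A 6-joint arm with a two-finger parallel gripper is mounted at the origin on a cart in front of the work surface, level with it; the furniture and walls round the work are solid. World frame = base frame: x ahead of the robot, y to its left, z up, the work surface at z = 0. Lengths are in mm, angles in rad, forces in N, time in s.
With the tool pointing down it reaches from about 275 to 825 mm from the base axis. Payload 4.9 kg.
Tool frame: the origin (TCP) lies at the very end of the fingers, on their centre line; the grasp point (between the pads) lies 19 mm behind it; z points along the fingers, y is the line along which they close (so a half turn about z gives the same grasp; the last joint's range is limited). The gripper opens to 85 mm and grips with 20 to 120 N. Pads are 22 mm wide; open, the fingers measure 114 mm over their backs; the gripper's body (76 mm by 85 mm) begins 54 mm behind the grasp point. The pads swing forward as they close: fully open they stand 13 mm farther back than shut.
Start: joints at [1.048, 0.326, -0.193, 1.052, 0, 1.437], TCP at [208.489, 508.97, 231.281] pointing down, gripper open.
Joint ranges: [-2.65, 2.65], [-0.97, 1.79], [-1.3, 1.35], [-1.93, 2.1], [-1.47, 1.37], [-3.14, 3.14]. Speed limits (rad/s): [2.57, 2.57, 3.14, 3.14, 3.14, 3.14].

### API

Orientations are given as [roll, pitch, yaw] about the fixed x, y, z axes, in that order (R = Rz(yaw) Ry(pitch) Rx(roll)).
In Python, from bench import bot, solve_ik, imaging gives the robot as it stands. Calls block until the motion is done:
- bot.move_ptp(position, orientation): joint-space move of the TCP to a pose.
- bot.movel(position, rot=None, max_speed=150, threshold=None): straight line of the TCP; rot=None keeps the orientation; max_speed is the mean speed in mm/s. With threshold (N) it stops when the force on the tool has changed by that much, and returns True; else False.
- bot.move_j(angles): joint-space move.
- bot.grip(opening, effort=None): opening from 0.0 (shut) to 1.0 (fully open); effort is the grip in N (None keeps the last); returns when the fingers have stopped.
- bot.dwell(seconds).
- solve_ik(position, orientation): joint angles nearest the present ones, or None.
- bot.get_state(): the state.
- imaging.capture(name): name is "scene" or "top" or "wrist"; returns the picture (384x512x3 uint8, blue, green, red); there is no depth.
- imaging.camera_model(name): a dict with "K" (3x3 intrinsics, pixels), "position" and "rotation" of the camera in the world. Camera axes: x right, y up, looking along -z (the intrinsics and any distortion apply to the point x, -y, -z); pixel columns grow to the right and rows downward; lengths in mm; the calibration is good to about 2 mm. A picture is of the moment at which its call begins: read the wrist's pose just before it. camera_model takes no time and is no camera call; for the wrist camera it gives the pose at the moment of the call.
A pose or a line that the arm cannot do raises bot.IKError and nothing moves.
- bot.sign_off(): hands the job in; it is judged then, once.
The state is a dict: "t": time; "qpos": joint angles; "joint_velocities": joint speeds; "effort": joint torques, N m; "tcp_pos": TCP position; "orientation": TCP orientation; "contact_force": force on the tool from outside, world axes, zero at the start; "wrist_torque": the same for the moment, N m; "opening": opening from 0.0 (shut) to 1.0 (fully open); "gripper_force": force on a finger pad.
Only numpy, scipy, OpenCV 4.12 (cv2) and the standard library are available. Lean on these libraries where they do the work, as an engineer would, in place of code of your own. Each camera call takes 0.05 s, during which the arm holds its last target. There are 200 camera calls.

### The job

Let the last air out of the small air tank before it is put away: unscrew the tiny knurled lock nut on its valve as far as it goes (anticlockwise from above; it stays on the pin), then press the freed pin by its tip gently all the way down, never with more than about 12 N, and keep it down for a good second. Let the pin spring back up, leave the nut unscrewed, and do not disturb the jar, the tape roll or the sanding block.

Things in the scene. Friction and masses are not known exactly. Their poses are not given: they have to be found in the camera images.
- receiver: grey lying steel air tank, 90 mm thick, 200 mm long, fixed. Origin on the table under its centre; y runs along the tank, z up. The valve stands upright on its top at mid-length, straight above the origin: boss 28 mm wide up to z = 110 mm (tank's top 102 mm), then a stem 12 mm thick ending in a collar 15 mm wide, whose top is at z = 138 mm
- nut_mid (a point): middle of the knurled lock nut, a round brass nut 15 mm in diameter and 14 mm tall with a vertical axis; 7 mm above the collar's top when screwed home, its underside then sits on the collar. It rises 1 mm along the pin per rad of unscrewing, and goes down and up with the pin
- valve_pin: the brass valve pin with the nut on it; origin on the valve axis, level with the collar's top when the pin is up; z up. The pin, 5.6 mm thick, passes up through the nut and ends in a round head 8 mm wide, 6 mm tall, clear above the nut. The head's flat top, the tip, is 32 to 44 mm above this origin, differently each time (it does not shift along the pin when pressed)
- nut_turn (a joint): angle of the lock nut, rad: 0 screwed home, grows anticlockwise seen from above, 4.0 at its end stop. It starts between 0 and 0.5 and needs about 0.05 N m to turn, at any angle; it stays where it is left
- pin_travel (a joint): how far the pin is pressed down, m: 0 up. A spring holds it up: 3 N to start it, 1 N more per mm. It stops hard when its nut meets the collar: the free stroke is 1 mm per rad of unscrewing, 4 mm (7 N) with the nut at its end stop. A push on the tip of over 13.5 N would spoil the seat
- jar: turned pale wooden jar with a knob lid, 47 mm wide, 73 mm tall, loose, beside the tank's +y end; origin under its centre
- tape: roll of tape lying flat, 104 mm wide, 25 mm high, loose, off the tank's -y end; origin under its centre
- sander: wooden sanding block, 39 x 65 x 28 mm, loose, in front of the tank; origin under its centre

How it is judged (in metres and radians):
On the way, in this order (a step that is already met when the one before it is completed fails the run):
1. the lock nut is unscrewed to within 0.3 rad of its end stop while the pin is up (value of joint nut_turn above 3.7 rad and value of joint pin_travel below 0.001 m), for 0.2 s.
2. the pin is pressed at least 3.3 mm down by its tip (not by the nut) and kept there for 0.8 s (value of joint pin_travel above 0.0033 m and value of joint nut_turn above 3.6 rad and contact force between the fingers and valve_pin above 2 N and distance between the grasp point and nut_mid above 0.015 m), for 0.8 s.
At the end, for the whole second after the job is handed in: The pin is back up (within 0.7 mm), the lock nut is still unscrewed (beyond 3.6 rad), and the jar, tape roll and sanding block stand within 15 mm of where they were (value of joint pin_travel below 0.0007 m and value of joint nut_turn above 3.6 rad and distance of each of jar, tape, sander from where it was at the start of the episode below 0.015 m); the robot touches nothing.
It fails at once if the pin's tip is pressed with more than 13.5 N (value of joint pin_travel above 0.001 m and distance between the grasp point and nut_mid above 0.015 m and contact force between any of the fingers, the arm and valve_pin above 13.5 N).
It fails at once if the jar is tipped over (angle between jar's own z axis and vertical above 0.5 rad).
It also fails if it takes over 67 s, if anything falls off the work surface, if the arm or the gripper's body presses on something with over 40 N, if the wrist force passes 120 N, or if a joint passes its speed limit or range.

## Working session

There is one attempt and no reset: what is moved stays moved. The work goes in short steps, each a Python script; the robot and the scene stay as the last script left them, time stands still between calls to the robot, and variables do not carry over. Pictures are saved under pics/ and viewed, at most 10 in all, crops included, and the job is handed in when it is done.

```bash
mkdir -p pics; ls; python3 - <<'E'
from bench import bot, imaging
import cv2, numpy as np
a=[]
for n in("scene","top"):
    im=imaging.capture(n); cv2.imwrite(f"pics/{n}0.png",im); m=imaging.camera_model(n); print(n,m)
print(imaging.camera_model("wrist")); print(bot.get_state())
E
```

```text
pics
scene {'K': array([[470.02451099,   0.        , 252.91997965],
       [  0.        , 470.02451099, 192.90663712],
       [  0.        ,   0.        ,   1.        ]]), 'position': array([-238.05075743, -763.89909539,  708.06255637]), 'rotation': array([ 1.04328478, -0.02149417, -0.77678383])}
top {'K': array([[386.53162938,   0.        , 256.20246342],
       [  0.        , 386.53162938, 193.23554801],
       [  0.        ,   0.        ,   1.        ]]), 'position': array([333.47244762, -28.21393096, 998.5758694 ]), 'rotation': array([ 0.16749928, -0.00610379, -1.55291238])}
{'K': array([[304.9251706 ,   0.        , 255.77924107],
       [  0.        , 304.9251706 , 190.21743158],
       [  0.        ,   0.        ,   1.        ]]), 'position': array([147.12110365, 532.87173603, 372.80328764]), 'rotation': array([-0.26549397,  0.00220036,  1.18011392])}
{'t': 0.1, 'qpos': array([ 1.04777351e+00,  3.26871051e-01, -1.93467406e-01,  1.05201229e+00,
       -1.31347919e-05,  1.43660099e+00]), 'joint_velocities': array([-0.00065286, -0.00141569,  0.00150378, -0.00057914, -0.00160623,
       -0.00037804]), 'effort': array([ 6.62721832e-04, -4.44240189e+01,  2.63038248e+01,  7.87664991e-03,
       -6.47409388e-05, -4.50991607e-06]), 'tcp_pos': array([208.23695555, 508.49624118, 230.58569824]), 'orientation': array([-3.14005045e+00, -1.94954166e-04,  2.75276504e+00]), 'contact_force': array([-0.08175907, -0.23018444, -0.0498737 ]), 'wrist_torque': array([ 0.00387719, -0.00563768, -0.00022551]), 'gripper_force': 0.0, 'opening': 0.9994538271567387}
```

View pics/scene0.png

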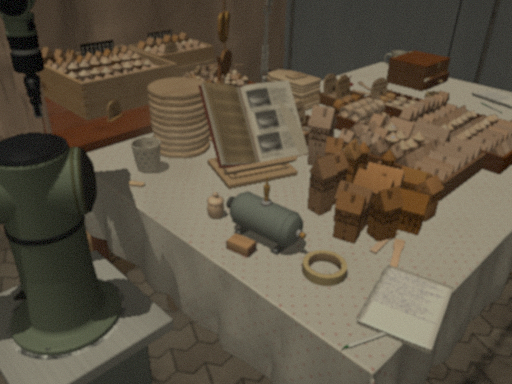

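View pics/top0.png

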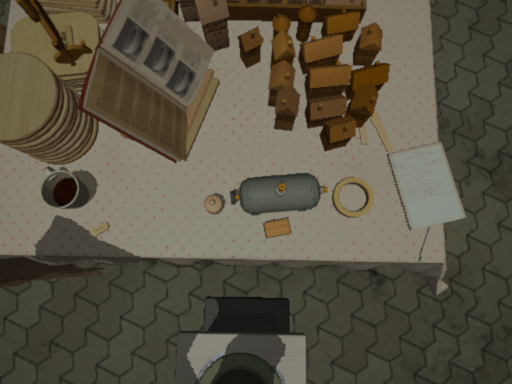

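The scene view shows the tank at about (265,220) with its valve tip near (267,184). In the top view the valve is near (282,187), the tank spans (240..322,193), the jar is at (214,204), the tape at (353,197) and the sander at (277,228).

```bash
cat > h.py <<'E'
from bench import bot, solve_ik, imaging
import cv2, numpy as np
from scipy.spatial.transform import Rotation as Ro
def ray(m,uv):
    K=m["K"]; d=np.linalg.inv(K)@[uv[0],uv[1],1]; d=Ro.from_euler("xyz",m["rotation"]).as_matrix()@(d*[1,-1,-1])
    return np.array(m["position"]),d/np.linalg.norm(d)
def onz(m,uv,z):
    p,d=ray(m,uv); return p+d*(z-p[2])/d[2]
def tri(obs):
    A=np.zeros((3,3));b=np.zeros(3); P=[ray(m,u) for m,u in obs]
    for p,d in P:
        M=np.eye(3)-np.outer(d,d);A+=M;b+=M@p
    x=np.linalg.solve(A,b); return x,[np.linalg.norm((np.eye(3)-np.outer(d,d))@(x-p)) for p,d in P]
def proj(m,X):
    R=Ro.from_euler("xyz",m["rotation"]).as_matrix(); c=(R.T@(np.array(X)-m["position"]))*[1,-1,-1]; q=m["K"]@c; return q[:2]/q[2]
E
python3 - <<'E'
from h import *
s,t=imaging.camera_model("scene"),imaging.camera_model("top")
print(tri([(s,(267,184)),(t,(282,186))]))
for n,uv,z in(("jar",(214,204),60),("tape",(353,197),25),("sander",(277,228),28),("tankL",(241,196),57),("tankR",(320,191),57),("edge",(250,258),0)): print(n,onz(t,uv,z).round())
a=cv2.imread("pics/scene0.png")[165:265,190:350];b=cv2.imread("pics/top0.png")[160:245,195:380]
f=lambda i:cv2.resize(i,(740,290),interpolation=cv2.INTER_CUBIC)
cv2.imwrite("pics/crop.png",np.vstack([cv2.resize(a,(464,290),interpolation=cv2.INTER_CUBIC) .copy() if 0 else cv2.copyMakeBorder(cv2.resize(a,(464,290),interpolation=cv2.INTER_CUBIC),0,0,0,276,0),f(b)]))
E
```

```text
(array([492.92324807, -87.22483006, 154.45060509]), [np.float64(0.9574846062789163), np.float64(0.9574846062789674)])
jar [464.  72.  60.]
tape [ 493. -279.   25.]
sander [410. -85.  28.]
tankL [485.   6.  57.]
tankR [ 501. -189.   57.]
edge [335. -18.   0.]
```

View pics/crop.png

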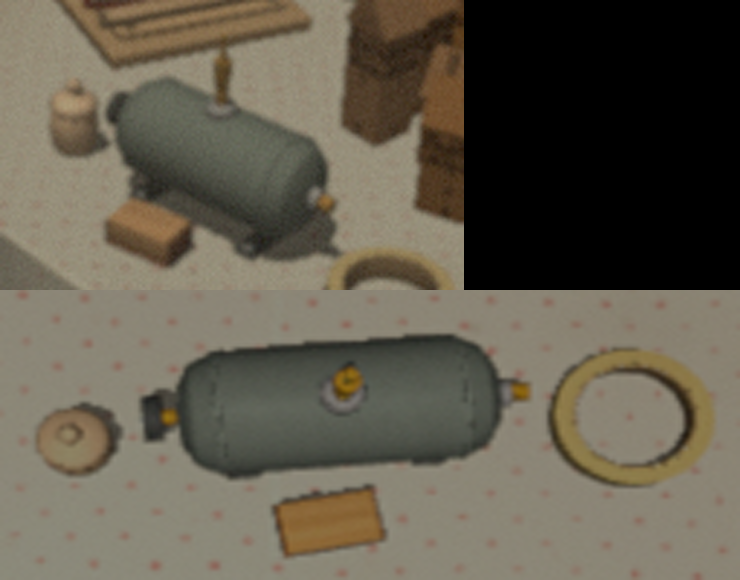

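The enlarged crop shows the brass nut and pin at scene ≈(267,181) for the tip and top ≈(282,186). The valve triangulates to about (493,-88), and the tank centre agrees at about (493,-91). Next I'll check the wrist view geometry and the yaw range.

```bash
python3 - <<'E'
from h import *
s,t,w=[imaging.camera_model(n) for n in("scene","top","wrist")]
print(tri([(s,(266.9,182)),(t,(282,186))]))
st=bot.get_state();p=st["tcp_pos"]
for dz in(0,-60,-100):print(dz,proj(w,p+[0,0,dz]))
for y in np.arange(-3,3.2,.5):
    q=solve_ik([493,-88,240],[np.pi,0,y]); print(round(y,2),None if q is None else np.round(q,2))
E
```

```text
(array([492.07011232, -87.0165487 , 160.15878983]), [np.float64(0.6611275707699923), np.float64(0.6611275707699383)])
0 [257.84814276 241.87407557]
-60 [257.4737064  205.19092358]
-100 [257.32005232 190.13758877]
-3.0 [-0.32  0.23 -0.3   1.04  0.   -0.47]
-2.5 [-0.32  0.23 -0.3   1.04  0.   -0.97]
-2.0 [-0.32  0.23 -0.3   1.04  0.   -1.47]
-1.5 [-0.32  0.23 -0.3   1.04  0.   -1.97]
-1.0 [-0.32  0.23 -0.3   1.04  0.   -2.47]
-0.5 [-0.32  0.23 -0.3   1.04  0.   -2.97]
0.0 [-0.32  0.23 -0.3   1.04  0.    2.82]
0.5 [-0.32  0.23 -0.3   1.04  0.    2.32]
1.0 [-0.32  0.23 -0.3   1.04  0.    1.82]
1.5 [-0.32  0.23 -0.3   1.04  0.    1.32]
2.0 [-0.32  0.23 -0.3   1.04  0.    0.82]
2.5 [-0.32  0.23 -0.3   1.04  0.    0.32]
3.0 [-0.32  0.23 -0.3   1.04  0.   -0.18]
```

```bash
python3 - <<'E'
from h import *
D=[np.pi,0,0]
p=bot.get_state()["tcp_pos"]
bot.movel([p[0],p[1],400],max_speed=250)
bot.move_ptp([492,-88,400],D)
bot.grip(0.5)
for i,P in enumerate(([492,-128,250],[492,-48,250])):
    bot.movel(P,max_speed=200)
    m=imaging.camera_model("wrist"); im=imaging.capture("wrist"); cv2.imwrite(f"pics/w{i}.png",im); np.save(f"w{i}.npy",m,allow_pickle=True)
    print(m["position"],m["rotation"],proj(m,[492,-88,160]))
print(bot.get_state()["t"],bot.get_state()["opening"])
a,b=[cv2.imread(f"pics/w{i}.png") for i in(0,1)]
cv2.imwrite("pics/wab.png",cv2.resize(np.hstack([a,b]),(800,300)))
E
```

```text
[ 558.93398975 -129.02602764  393.28273416] [-2.64459640e-01 -1.07990903e-03 -1.57261220e+00] [204.05920854 194.88357589]
[558.85885807 -48.9021398  392.9569287 ] [-0.26450647 -0.00178182 -1.57154548] [304.5041549  194.72673892]
5.3417 0.5020794969156662
```

View pics/wab.png

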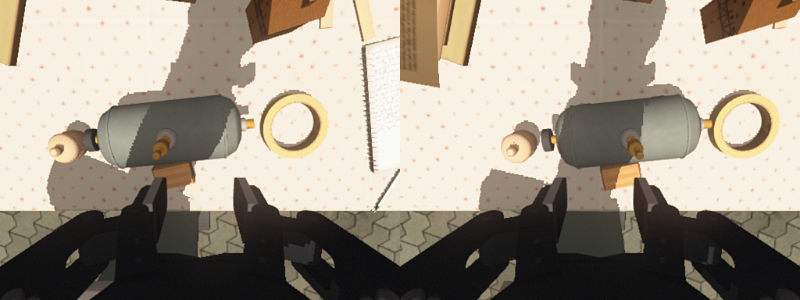

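In both wrist views the valve pin is visible against the tank, with its tip at about (200,200) in view 0 and (307,199) in view 1. I'll enlarge both.

```bash
python3 - <<'E'
import cv2,numpy as np
a,b=[cv2.imread(f"pics/w{i}.png") for i in(0,1)]
c=[cv2.resize(x,None,fx=8,fy=8,interpolation=cv2.INTER_CUBIC) for x in(a[155:215,185:233],b[155:215,280:328])]
cv2.imwrite("pics/wz.png",np.hstack(c))
E
```

```text
(no output)
```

View pics/wz.png

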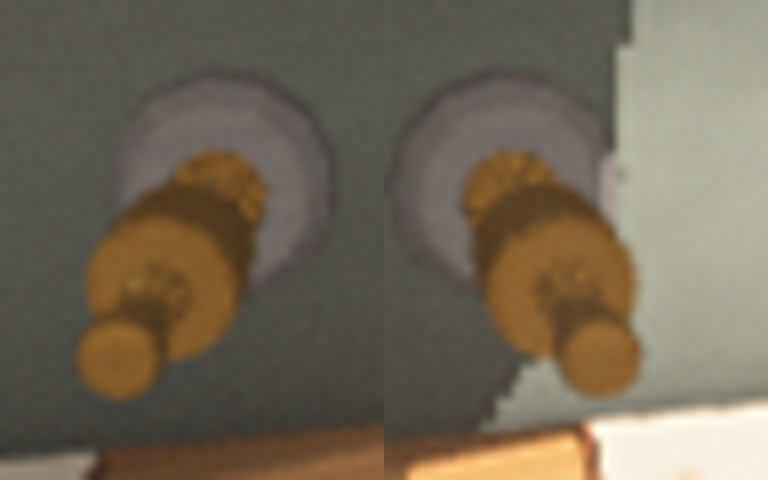

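The enlarged views give these centres:

| Feature | Left view (px) | Right view (px) |
|---|---|---|
| Head | (120,358) | (598,357) |
| Nut top | (163,287) | (562,287) |
| Boss | (224,178) | (500,178) |

```bash
python3 - <<'E'
from h import *
m=[np.load(f"w{i}.npy",allow_pickle=True).item() for i in(0,1)]
for n,l,r in(("tip",(120,358),(598,357)),("nut top",(163,287),(562,287)),("boss",(224,178),(500,178))):
    x,e=tri([(m[0],(l[0]/8+184.5,l[1]/8+154.5)),(m[1],((r[0]-384)/8+279.5,r[1]/8+154.5))]); print(n,x.round(1),np.round(e,2))
E
```

```text
tip [492.8 -87.  174.6] [0.01 0.01]
nut top [493.1 -87.2 150.5] [0.06 0.06]
boss [493.6 -86.8 101.3] [0.07 0.07]
```

The measurements agree with each other: valve axis (493,-87), tip z≈175, nut top ≈151. The collar is as wide as the nut, so I'll grip only the nut, with the fingertips just above z=138.

```bash
python3 - <<'E'
from h import *
X,Y=493,-87
bot.movel([X,Y,200],max_speed=200)
hit=bot.movel([X,Y,140],max_speed=60,threshold=6); print("hit",hit)
f=lambda:(lambda s:print(round(s["t"],2),s["tcp_pos"].round(1),round(s["orientation"][2],2),s["contact_force"].round(1),s["wrist_torque"].round(3),round(s["opening"],3),round(s["gripper_force"],1)))(bot.get_state())
f()
if not hit:
    bot.grip(0,effort=30); f()
    for k in range(1,9):
        a=k*.52; bot.movel([X,Y,140+1.1*a],rot=[np.pi,0,a],max_speed=3) if 0 else bot.movel([X,Y,140+1.1*a],rot=[np.pi,0,a]); f()
m=imaging.capture("scene");cv2.imwrite("pics/s1.png",m)
E
```

```text
hit False
6.96 [493.4 -87.1 140.4] 0.0 [0.4 0.7 0.1] [ 0.016  0.002 -0.002] 0.501 0.0
7.33 [493.3 -86.3 140.4] 0.0 [0.3 4.7 3.5] [ 0.757  0.001 -0.02 ] 0.156 29.3
8.0 [493.2 -86.1 140.7] 0.52 [0.1 5.  2.6] [ 1.094 -0.089  0.034] 0.154 29.2
8.67 [493.1 -86.  141.2] 1.04 [-0.1  5.2  2.1] [ 1.175 -0.092 -0.007] 0.156 29.2
9.33 [492.9 -85.9 141.7] 1.56 [-0.6  5.   3. ] [ 1.164 -0.005  0.01 ] 0.152 29.2
10.0 [492.7 -86.  142.2] 2.08 [-0.8  5.2  3.1] [ 1.16   0.096 -0.02 ] 0.154 29.3
10.67 [492.5 -86.1 142.7] 2.6 [-0.4  5.5  2.6] [ 1.107  0.154 -0.04 ] 0.155 29.3
11.33 [492.5 -86.3 143.3] 3.12 [-1.4  4.6  2.4] [ 1.107  0.288 -0.006] 0.157 29.3
12.0 [492.5 -86.5 143.8] -2.65 [-1.9  6.   2.5] [ 1.121  0.331 -0.008] 0.153 29.3
12.67 [492.5 -87.  144.3] -2.13 [-2.3  3.1  1.5] [ 0.795  0.375 -0.226] 0.159 29.2
```

The nut turned throughout with the grip holding. The torque rose to 0.23 N m at the end, which means the end stop was reached. I'll release, then press with the fingers shut in small force-checked steps.

```bash
python3 - <<'E'
from h import *
X,Y=493,-86.3
bot.grip(0.5); bot.movel([X,Y,205],max_speed=100); bot.grip(0); bot.dwell(.3)
st=bot.get_state; F0=st()["contact_force"]; print(st()["t"],F0.round(2),st()["tcp_pos"].round(1),st()["opening"])
bot.movel([X,Y,184],max_speed=60)
hit=bot.movel([X,Y,166],max_speed=8,threshold=2); s=st(); z0=s["tcp_pos"][2]; print(hit,s["t"],z0,(s["contact_force"]-F0).round(2))
z=z0
if hit:
    for k in range(22):
        z-=.3; bot.movel([X,Y,z],max_speed=5); bot.dwell(.05); s=st(); f=s["contact_force"][2]-F0[2]
        print(round(s["tcp_pos"][2]-z0,2),round(f,2),end=" | ")
        if f>8: break
    print(s["t"])
E
```

```text
14.65 [-1.04 -0.47 -0.27] [493.  -86.3 205. ] 0.0003366050457819597
True 16.2583 176.50547442756866 [ 1.26 -0.    3.16]
-0.25 2.63 | -0.56 4.32 | -0.85 3.24 | -1.16 4.3 | -1.48 4.74 | -1.75 4.39 | -2.06 5.87 | -2.34 6.1 | -2.61 5.79 | -2.84 5.85 | -3.12 6.01 | -3.39 6.23 | -3.48 8.43 | 20.175
```

```bash
python3 - <<'E'
from h import *
st=bot.get_state; s=st(); x,y,z=s["tcp_pos"]
for k in range(5):
    s=st(); print(s["t"],s["tcp_pos"].round(2),s["contact_force"][2]+.27); bot.dwell(.15)
fs=[]
z-=.1; bot.movel([x,y,z],max_speed=5)
for k in range(12):
    bot.dwell(.1); s=st(); fs.append(s["contact_force"][2]+.27)
print(s["t"],s["tcp_pos"].round(2),np.round(fs,1))
for i,n in enumerate(("scene","wrist")): cv2.imwrite(f"pics/{n}_p.png",imaging.capture(n))
E
```

```text
20.175 [493.1  -86.35 173.03] 8.430405867640168
20.325 [493.09 -86.32 172.99] 7.5858335166635165
20.475 [493.13 -86.33 173.02] 8.18204728308618
20.625 [493.1  -86.35 173.01] 8.0637711920376
20.775 [493.09 -86.32 173.  ] 8.048548589984248
22.375 [493.07 -86.34 173.1 ] [6.2 7.1 6.1 6.7 7.1 7.5 7.1 7.1 6.7 7.1 6.5 6.2]
```

```bash
python3 - <<'E'
from h import *
st=bot.get_state; X,Y,z=493.0,-86.3,172.7
def F(n=6):
    f=[]
    for _ in range(n): bot.dwell(.03); f.append(st()["contact_force"][2]+.27)
    return np.mean(f)
for k in range(10):
    bot.movel([X,Y,z],max_speed=5); f=F(); print(round(z,2),st()["tcp_pos"][2].round(2),f.round(2),end=" | ")
    if f>8.7: break
    z-=.15
bot.dwell(1.3); print(F().round(2),st()["t"])
for k in range(9):   # force profile on the way up
    z+=.6; bot.movel([X,Y,z],max_speed=10); print(st()["tcp_pos"][2].round(2),F(3).round(2),end=" | ")
bot.movel([X,Y,240],max_speed=60); s=st(); print(s["t"],s["contact_force"].round(2))
bot.movel([X,-126,250],max_speed=150)
m=imaging.camera_model("wrist"); im=imaging.capture("wrist"); cv2.imwrite("pics/w3.png",im)
# go to original view yaw for a comparable picture
bot.move_ptp([492,-128,250],[np.pi,0,0]); m=imaging.camera_model("wrist"); im=imaging.capture("wrist"); np.save("w4.npy",m,allow_pickle=True)
cv2.imwrite("pics/w4.png",im); a=cv2.imread("pics/w0.png")
cv2.imwrite("pics/cmp.png",np.hstack([cv2.resize(x[155:215,185:233],None,fx=8,fy=8,interpolation=cv2.INTER_CUBIC) for x in(a,im)]))
print(m["position"],st()["t"])
E
```

```text
172.7 173.04 7.81 | 172.55 173.02 8.48 | 172.4 172.93 8.49 | 172.25 172.91 10.15 | 9.46 25.775
173.12 7.21 | 173.61 5.99 | 174.14 6.04 | 174.7 5.45 | 175.22 4.52 | 175.82 4.04 | 176.41 2.82 | 177.03 2.87 | 177.24 0.68 | 30.1167 [ 1.09 -0.86  0.48]
[ 558.55917713 -128.94876358  392.20684175] 34.1
```

View pics/cmp.png

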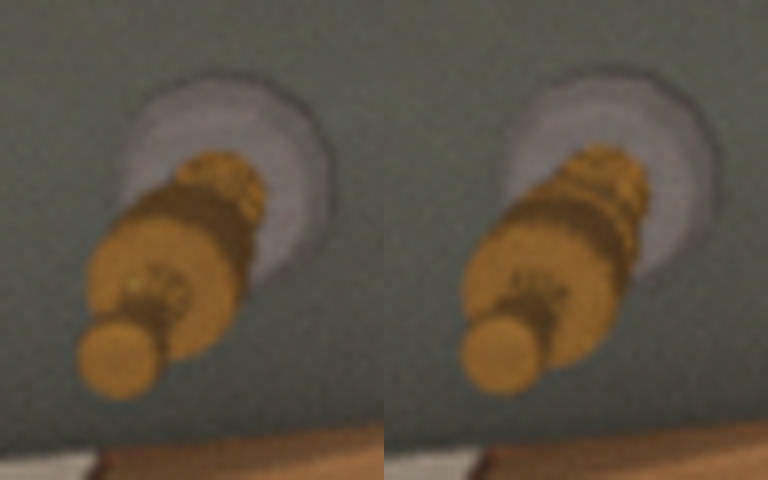

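In the right-hand crop the nut stands higher, with a gap to the collar, and the pin head is back at its original height. The force profile shows contact at z≈177.0 and a hard stop at ≈173.0. That is a 4 mm stroke, so the nut is at its end stop. The peak force was about 10 N and the hold lasted over 1.3 s.

```bash
python3 -c "
from bench import bot
print(bot.sign_off())"
```

```text
the job is handed in; nothing more can be done
None
```

The job is handed in: the lock nut was unscrewed to its end stop, and the pin was pressed the full 4 mm at about 10 N for over a second, then sprang back up; the arm was never brought down near the jar, tape roll or sanding block, though I took no final picture check of them.

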